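Seat an instrument housing in a pad-printing fixture

ROBOT

A 6-joint arm with a two-finger parallel gripper is mounted at the origin on the work surface. World frame = base frame: x ahead of the robot, y to its left, z up, the work surface at z = 0. Lengths are in m, angles in rad, forces in N, time in s.
With the tool pointing down it reaches from about 0.35 to 0.775 m from the base axis. Payload 5.5 kg.
Tool frame: the origin (TCP) lies at the very end of the fingers, on their centre line; the grasp point (between the pads) lies 19 mm behind it; x points along the fingers, y is the direction in which the jaws open and shut, and the axes are right-handed (so a half turn about x gives the same grasp; the last joint's range is limited). The gripper opens to 85 mm and grips with 20 to 120 N. Pads are 22 mm wide; open, the fingers measure 114 mm over their backs; the gripper's body (76 mm by 85 mm) begins 54 mm behind the grasp point. The pads swing forward as they close: fully open they stand 13 mm farther back than shut.
Start: joints at [-0.14, 0.313, 0.046, 1.304, 0, 1.431], TCP at [0.575, -0, 0.231] pointing down, gripper open.
Joint ranges: [-2.76, 2.76], [-0.86, 1.69], [-1.03, 1.26], [-2.2, 2.34], [-1.47, 1.5], [-3.14, 3.14]. Speed limits (rad/s): [2.57, 2.57, 3.14, 3.14, 3.14, 3.14].

INTERFACE

Orientations are given as a unit quaternion [w, x, y, z].
In Python, from workcell import env gives the robot as it stands.
- The arm moves only by the tool drive_tool, never from a script. Its argument "plan" is a list that holds one entry, the list of rows, each a list of 7 numbers: the shift along the tool's x, y, z in cm, then the turn, a rotation vector about the tool's x, y, z in degrees, then the opening, from 0 (shut) to 1 (fully open). In form: [[[tx, ty, tz, wx, wy, wz, fingers], ...]]. A call has exactly 5 rows; each row shifts and turns the commanded pose from where the row before left it, along the tool's axes as they then stand; what a row does not reach is not made up. A row lasts 1/12 s, in which the tool goes at most 41.7 mm and 7.16 degrees, less where a joint would pass 70% of its speed; a pose out of reach is approached as far as the arm can. A call with a gripper value outside its range is refused whole. The fingers move at their own pace and stop on an object; "squeeze" is the grip in N (left out, the last holds). Time passes only in rows, so rows that do not move let the fingers close, or fill a call up. It gives the time, the measured TCP pose, the force and the opening at its end, in the units of the state.
- env.get_state(): the state, without advancing time (a new reading comes with each control period).
- env.read_camera(name): name is "scene" or "side" or "wrist"; returns the picture (480x640x3 uint8, red, green, blue); there is no depth.
- env.camera_model(name): a dict with "camera_matrix" (3x3 intrinsics, pixels), "camera_from_world" (4x4, takes a point from world to camera coordinates); the wrist camera has in their place "T_tool_cam" (4x4, takes a point from camera to tool coordinates, whose origin is the TCP and whose axes are the tool frame's). Camera axes: x right, y down, z forward; pixel columns grow to the right and rows downward; lengths in m; the calibration is good to about 2 mm. A picture is of the moment at which its call begins: read the wrist's pose just before it. camera_model takes no time and is no camera call.
- env.hand_in(): hands the job in, once; it reports no verdict.
The state is a dict: "clock": time; "joint_pos": joint angles; "qvel": joint speeds; "tau": joint torques, N m; "tcp_pos": TCP position; "orientation": TCP orientation; "wrist_force": force on the tool from outside, world axes, zero at the start; "ft_torque": the same for the moment, N m; "finger_gap": finger opening in m.
Only numpy, scipy, OpenCV 4.12 (cv2) and the standard library are available. Lean on these libraries where they do the work, as an engineer would, in place of code of your own. Each camera call takes 0.05 s, during which the arm holds its last target.

TASK

Push the flat aluminium housing lying loose on the white fixture bed with your fingertips, without picking it up, until it lies flush against both the long back fence and the end stop in their corner. Push the sliding clamp jaw along its slot up against the housing so that it is held there, then back away from everything. Leave the bottle, the ink cup and the screwdriver where they are.

Things in the scene. Friction and masses are not known exactly. Their poses are not given: they have to be found in the camera images.
- fixture: White cast bed fixed to the table, 200 mm (its x) by 340 mm (its y), top 12 mm above the table; origin at the centre of its underside. Its place and yaw (+-20 degrees) vary. On it are two steel bars, 25 mm thick, 18 mm high above the bed: the back fence along y and the end stop along x, their inner faces meeting in a corner at fixture x=+60, y=+135 mm.
- fence_face (a point): Middle of the top edge of the back fence's inner face, 18 mm above the bed. The face looks to fixture -x, lies at fixture x=+60 mm and runs from y=-60 mm to the end stop.
- stop_face (a point): Top edge of the end stop's inner face, 18 mm above the bed. The face looks to fixture -y, lies at fixture y=+135 mm and runs from x=-70 mm to the fence.
- housing: Flat aluminium instrument housing loose on the bed, 60 (its x) by 90 (its y) by 20 mm high, 0.2 to 0.4 kg, dark window on top; origin at the centre of its underside. Starts clear of fence and stop, turned up to 20 degrees. Seated, its 90 mm side lies on the fence, its 60 mm side on the stop, its centre at fixture x=+30, y=+90 mm.
- housing_center (a point): Centre of the housing, half-way up (10 mm above its underside).
- jaw (a joint): Slide of the steel clamp jaw, m: 0 fully open, starts at 0 to 0.02, grows as the jaw is pushed along the fixture's +y towards the end stop (travel 0.16). The jaw's flat front face lies at fixture y = joint - 0.100; it meets the seated housing at 0.145. It drags with about 2.5 N and stays where it is left.
- jaw_back (a point): Centre of the jaw's flat upright back face (facing fixture -y), the face to push, 20 mm above the bed, at fixture x=+25, y = joint - 0.142. The face is 50 mm wide (fixture x) and 40 mm high from the bed. The jaw is 42 mm long back to front: a 12 mm back plate 40 mm high, then a block 24 mm high.
- bottle: White plastic bottle, 54 mm across, 130 mm high, standing on the table beyond the end-stop side of the bed; origin at the centre of its underside. Leave alone.
- ink_cup: Steel ink cup, 64 mm across, 36 mm high, on the table beyond the jaw side of the bed; origin at the centre of its underside. Leave alone.
- driver: Black-handled screwdriver, 160 mm long along its x, 26 mm thick, lying on the table on the robot's side of the bed; origin at the middle of its length, at table height. Leave alone.
Not all that is in view belongs to the job. What is meant by the housing is not purple, turquoise or yellow, and is the larger of those in its own colour.

How it is judged:
At the end, for the whole second after the job is handed in: The housing lies flat on the bed, at rest, within 2.5 mm of both the fence and the end stop and square to them within 0.03 rad, and the jaw is closed up to it (joint above 0.1425, at most about 2.5 mm short of full contact) (x of housing_center in the frame of fixture between 0.0275 and 0.032 m and y of housing_center in the frame of fixture between 0.0875 and 0.092 m and z of housing_center in the frame of fixture below 0.025 m and angle between the x axis of housing and the x axis of fixture, either way round below 0.03 rad and value of joint jaw above 0.1425 m and linear speed of housing below 0.01 m/s); the robot touches nothing.
It fails at once if the housing is lifted or carried off the bed (raised more than 10 mm) (height (world z) of housing_center above 0.032 m).
It fails at once if the housing is tipped up by more than 0.25 rad (angle between housing's own z axis and vertical above 0.25 rad).
It fails at once if the bottle is moved more than 20 mm (distance of bottle from where it was at the start of the episode above 0.02 m).
It fails at once if the ink cup is moved more than 20 mm (distance of ink_cup from where it was at the start of the episode above 0.02 m).
It fails at once if the screwdriver is moved more than 20 mm (distance of driver from where it was at the start of the episode above 0.02 m).
It also fails if it takes over 45 s, if anything falls off the work surface, if the arm or the gripper's body presses on something with over 40 N, if the wrist force passes 120 N, or if a joint passes its speed limit or range.

## Working session

There is one attempt and no reset: what is moved stays moved. The work goes in short steps, Python scripts to look and compute and a tool call to move; the robot and the scene stay as the last step left them, time stands still between calls to the robot, and variables do not carry over. Pictures are saved under pics/ and viewed, and the job is handed in when it is done.

Besides the shell and the picture viewer there is one more tool, called after "Emit:" as name([rows], argument=value, ...), one row to a line, values as JSON. drive_tool: Moves the arm, as the interface text tells. Its arguments: {"type":"object","properties":{"plan":{"type":"array","items":{"type":"array","items":{"type":"array","items":{"type":"number"}}}},"squeeze":{"type":"number"}},"required":["plan"]}

```bash
mkdir -p pics; ls; python3 - <<'E'
from workcell import env
import cv2
print(env.get_state())
for n in ["scene","side","wrist"]:
    im=env.read_camera(n); cv2.imwrite(f"pics/{n}0.png",im[:,:,::-1])
    print(n,env.camera_model(n))
E
```

```text
pics
{'clock': 0.0, 'joint_pos': array([-1.39599681e-01,  3.14030002e-01,  4.49677169e-02,  1.30360099e+00,
       -1.78410074e-06,  1.43123529e+00]), 'qvel': array([ 0.00058649,  0.00139307, -0.00018378, -0.00061931, -0.00152682,
       -0.00130068]), 'tau': array([-2.90074182e-03, -4.80629075e+01,  2.98531097e+01,  1.95313990e-02,
       -3.83516899e-04, -4.27451073e-05]), 'tcp_pos': array([5.74482853e-01, 6.26805085e-05, 2.30387431e-01]), 'orientation': array([ 0.49946337,  0.49961168,  0.50051688, -0.50040721]), 'wrist_force': array([-0.57340408,  0.06589078, -0.52002031]), 'ft_torque': array([-0.00521883,  0.03675278, -0.00277974]), 'finger_gap': 0.08508638507472085}
scene {'camera_matrix': array([[452.38609243,   0.        , 325.38452876],
       [  0.        , 452.38609243, 233.68491967],
       [  0.        ,   0.        ,   1.        ]]), 'camera_from_world': array([[-0.69739649,  0.71666991, -0.00472918,  0.3461864 ],
       [ 0.51495254,  0.49649265, -0.69879821, -0.23741921],
       [-0.49845964, -0.48977472, -0.71530322,  1.21716742],
       [ 0.        ,  0.        ,  0
[... 306 characters left out ...]
, -0.45212547, -0.85959995,  0.18373119],
       [ 0.43569586,  0.74128425, -0.51055535,  0.57698241],
       [ 0.        ,  0.        ,  0.        ,  1.        ]])}
wrist {'camera_matrix': array([[424.63286192,   0.        , 318.74669377],
       [  0.        , 424.63286192, 240.03392308],
       [  0.        ,   0.        ,   1.        ]]), 'T_tool_cam': array([[ 4.58654643e-04, -3.10346352e-01,  9.50623443e-01,
        -1.41546115e-01],
       [ 9.99999864e-01,  3.77764204e-04, -3.59150450e-04,
        -6.34302203e-04],
       [-2.47650476e-04,  9.50623479e-01,  3.10346483e-01,
        -7.87658176e-02],
       [ 0.00000000e+00,  0.00000000e+00,  0.00000000e+00,
         1.00000000e+00]])}
```

View pics/scene0.png

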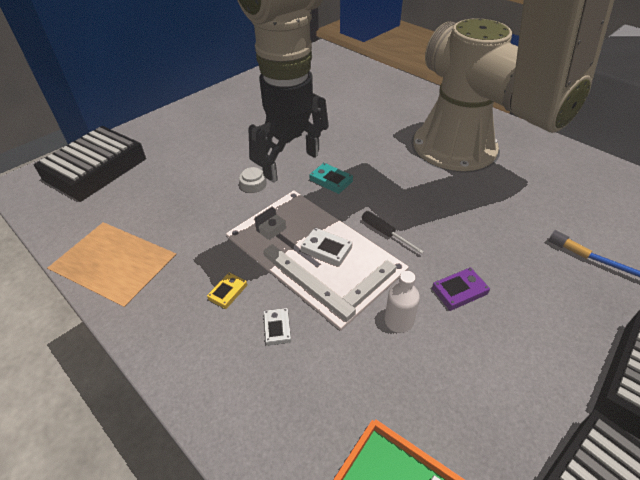

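View pics/side0.png

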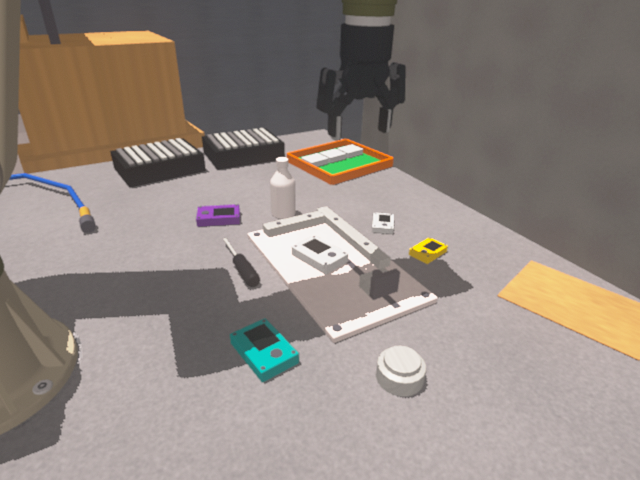

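View pics/wrist0.png

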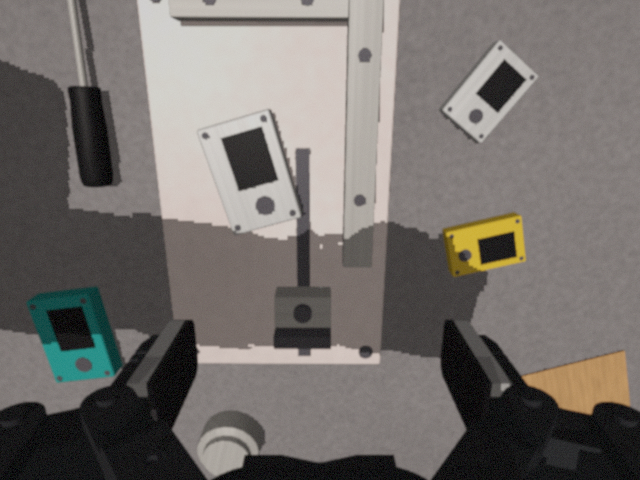

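The housing candidates in the wrist picture are white at (250,170) on the bed, a smaller white one at (490,92) on the table, yellow at (485,245), and turquoise at (75,335). There is also a purple one in the scene picture. The larger white one on the bed fits the description. I'll confirm it in an enlarged crop.

```bash
python3 - <<'E'
import cv2
im=cv2.imread("pics/wrist0.png")
cv2.imwrite("pics/w0c.png",cv2.resize(im[0:280,130:410],None,fx=2.14,fy=2.14,interpolation=cv2.INTER_CUBIC))
cv2.imwrite("pics/w0d.png",cv2.resize(im[200:380,140:410],None,fx=2.9,fy=2.9,interpolation=cv2.INTER_CUBIC))
im=cv2.imread("pics/scene0.png")
cv2.imwrite("pics/s0c.png",cv2.resize(im[180:340,200:430],None,fx=3.4,fy=3.4,interpolation=cv2.INTER_CUBIC))
E
```

```text
(no output)
```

View pics/w0c.png

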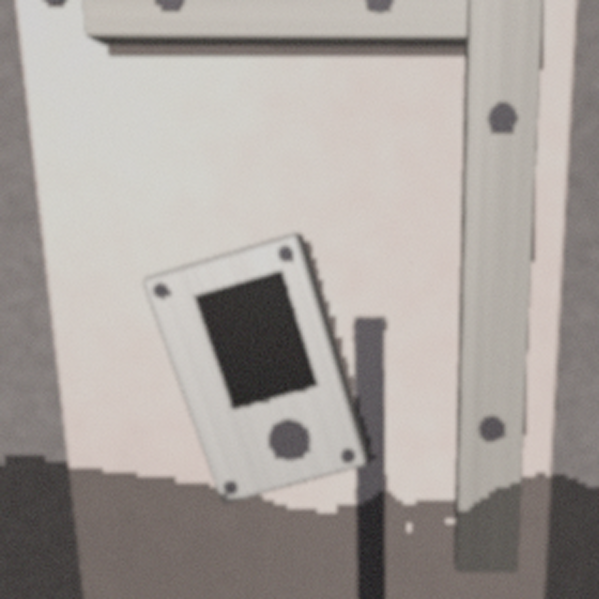

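View pics/w0d.png

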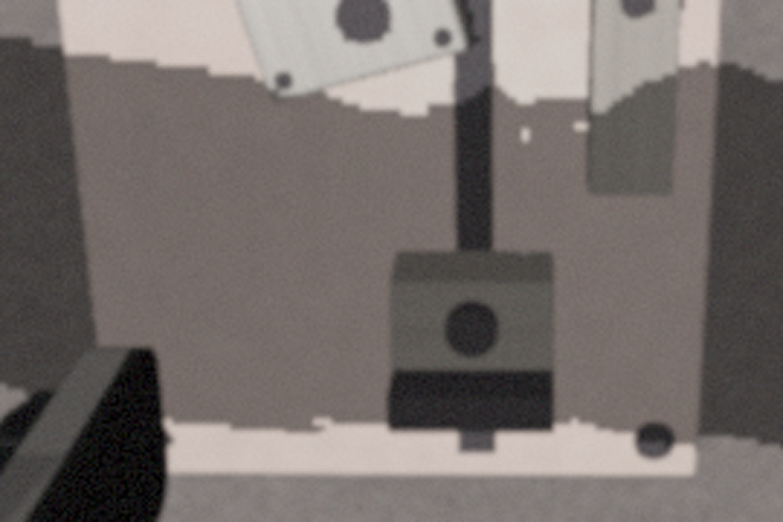

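View pics/s0c.png

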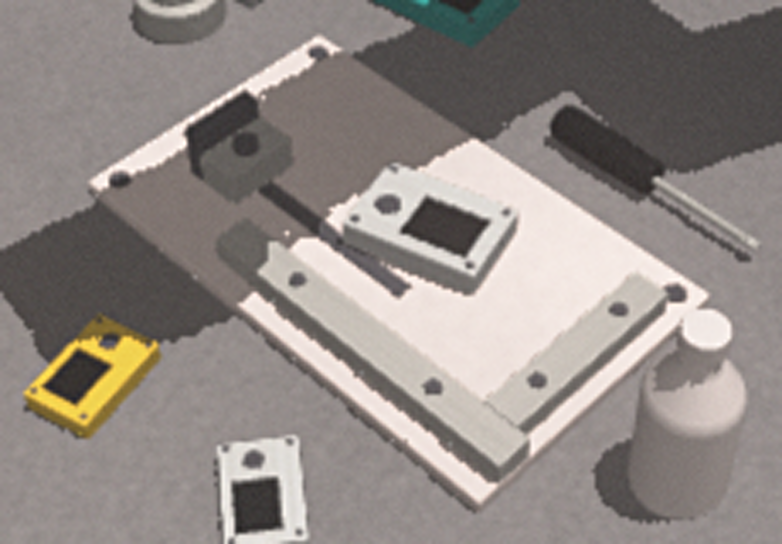

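The crop confirms it: the white housing on the bed is the larger white one. Next I measure the poses.

```bash
cat > h.py <<'E'
import numpy as np, json
from scipy.spatial.transform import Rotation as R
from scipy.optimize import least_squares
from workcell import env
def Rq(q): return R.from_quat([q[1],q[2],q[3],q[0]]).as_matrix()
def wray(s,u,v):
    m=env.camera_model("wrist");T=m["T_tool_cam"];K=m["camera_matrix"]
    Rt=Rq(s["orientation"]);d=Rt@T[:3,:3]@np.linalg.solve(K,[u,v,1]);o=Rt@T[:3,3]+s["tcp_pos"];return o,d
def fray(n,u,v):
    m=env.camera_model(n);E=m["camera_from_world"];K=m["camera_matrix"]
    return -E[:3,:3].T@E[:3,3], E[:3,:3].T@np.linalg.solve(K,[u,v,1])
def at(ray,z): o,d=ray; return (o+d*(z-o[2])/d[2])[:2]
def fit(P,Q): # P local 2d, Q world 2d -> x,y,yaw
    P=np.array(P);Q=np.array(Q)
    f=lambda p:(P@np.array([[np.cos(p[2]),np.sin(p[2])],[-np.sin(p[2]),np.cos(p[2])]])+p[:2]-Q).ravel()
    best=min((least_squares(f,[*Q.mean(0),a]) for a in np.arange(0,6.3,.7)),key=lambda r:r.cost)
    return best.x,best.fun.reshape(-1,2)
def tofix(F,p):
    c,s=np.cos(F[2]),np.sin(F[2]);d=np.asarray(p)-F[:2];return np.array([c*d[0]+s*d[1],-s*d[0]+c*d[1]])
def toworld(F,p):
    c,s=np.cos(F[2]),np.sin(F[2]);return np.array([c*p[0]-s*p[1],s*p[0]+c*p[1]])+F[:2]
E
python3 - <<'E'
from h import *
np.set_printoptions(precision=4,suppress=True)
s=env.get_state(); c=lambda x,y:(130+x/2.14,y/2.14); d=lambda x,y:(140+x/2.9,200+y/2.9); g=lambda x,y:(200+x/3.4,180+y/3.4)
print("tool axes in world (cols)\n",Rq(s["orientation"]))
W=[((.06,.135),at(wray(s,*c(467,38)),.03)),((-.07,.135),at(wray(s,*c(87,36)),.03)),((.06,-.06),at(wray(s,*c(456,571)),.03)),((.1,-.17),at(wray(s,*d(695,472)),.012))]
F,r=fit(*zip(*W));print("F wrist",F,"\n",r*1000)
S=[((-.1,-.17),at(fray("scene",*g(325,38)),.012)),((.1,-.17),at(fray("scene",*g(92,185)),.012)),((.1,.17),at(fray("scene",*g(480,503)),.012)),((-.1,.17),at(fray("scene",*g(708,295)),.012))]
F2,r=fit(*zip(*S));print("F scene",F2,"\n",r*1000)
H=[((.03,.045),at(wray(s,*c(298,235)),.032)),((-.03,.045),at(wray(s,*c(145,279)),.032)),((-.03,-.045),at(wray(s,*c(228,499)),.032)),((.03,-.045),at(wray(s,*c(367,465)),.032))]
P,r=fit(*zip(*H));print("H",P,"\n",r*1000); print("in fix",tofix(F,P[:2]),np.degrees(P[2]-F[2]))
for q,z in [(d(389,430),.052),(d(552,430),.052),(d(392,252),.012),(d(552,252),.012)]:print("jaw",tofix(F,at(wray(s,*q),z)))
print("cup",tofix(F,at(wray(s,228,470),.03)), "cupscene",tofix(F,at(fray("scene",252,185),.0)))
for q in [(388,320),(416,320)]: print("bottle",tofix(F,at(fray("scene",*q),0)))
for q in [(365,215),(420,252)]: print("driver",tofix(F,at(fray("scene",*q),.013)))
np.save("F.npy",F)
E
```

```text
tool axes in world (cols)
 [[-0.0014  1.      0.    ]
 [ 0.0002  0.     -1.    ]
 [-1.     -0.0014 -0.0002]]
F wrist [ 0.5348  0.0028 -0.0035] 
 [[ 0.4147  1.1109]
 [-1.0345  0.9511]
 [-0.039  -0.2531]
 [ 0.6589 -1.8089]]
F scene [0.5356 0.0077 6.278 ] 
 [[-0.0331 -3.5792]
 [ 0.1861 -2.945 ]
 [ 1.1521  2.6199]
 [-1.3051  3.9042]]
H [0.5198 0.0229 6.5574] 
 [[ 0.8241  1.6061]
 [-0.7813  0.6644]
 [-1.5801 -2.3507]
 [ 1.5373  0.0802]]
in fix [-0.0151  0.0201] 375.9097842370194
jaw [ 0.0007 -0.127 ]
jaw [ 0.0493 -0.1267]
jaw [-0.0013 -0.0871]
jaw [ 0.0498 -0.0869]
cup [-0.0536 -0.285 ] cupscene [-0.0505 -0.2656]
bottle [0.0217 0.2172]
bottle [-0.0142  0.254 ]
driver [-0.1508  0.0109]
driver [-0.1456  0.1649]
```

Fixture frame is at about (0.535, 0.003) with yaw about 0. The housing is at fixture (-15, 20) mm, turned +16°, and the jaw joint is about 0.014. All of these agree with the given sizes to about 2 mm. I'll shut the fingers and go to the robot side of the housing.

Emit:
drive_tool([
  [[0,-3,-0.6,0,0,0,0],[0,-3,-0.6,0,0,0,0],[2,-3,-0.6,0,0,0,0],[3,-3,-0.5,0,0,0,0],[3,0,0,0,0,0,0]],
], squeeze=30)

```text
clock: 0.57
tcp_pos: [0.4501, 0.0241, 0.1513]
orientation: [0.499, 0.499, 0.501, -0.5]
wrist_force: [-0.6, 0.3, -1.7]
finger_gap: 0.0255
```

Emit:
drive_tool([
  [[3,0,0,0,0,0,0],[3,0,0,0,0,0,0],[3,0,0,0,0,0,0],[3,0,0,0,0,0,0],[0,0,0,0,0,0,0]],
])

```text
clock: 0.98
tcp_pos: [0.4511, 0.0234, 0.0273]
orientation: [0.497, 0.498, 0.503, -0.502]
wrist_force: [-0.7, 0.6, -0.2]
finger_gap: 0.0001
```

```bash
python3 - <<'E'
from h import *
import cv2
s=env.get_state();print(s["clock"],s["tcp_pos"],s["finger_gap"],s["wrist_force"])
im=env.read_camera("side");cv2.imwrite("pics/side1.png",cv2.resize(im[180:360,200:440,::-1],None,fx=3.3,fy=3.3,interpolation=cv2.INTER_CUBIC))
im=env.read_camera("wrist");cv2.imwrite("pics/wrist1.png",im[:,:,::-1])
E
```

```text
0.9833 [0.45108337 0.02340062 0.02729997] 0.00014721675485910383 [-0.72359494  0.62479629 -0.24464414]
```

View pics/side1.png

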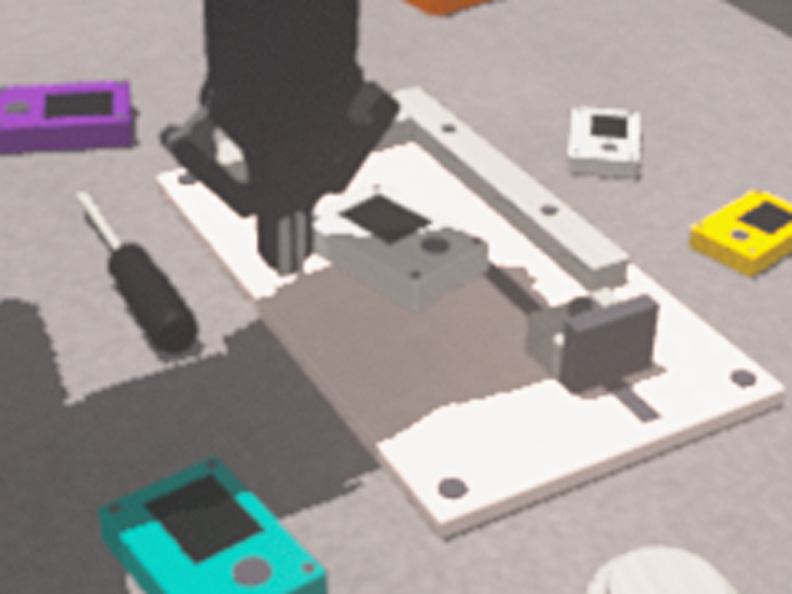

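View pics/wrist1.png

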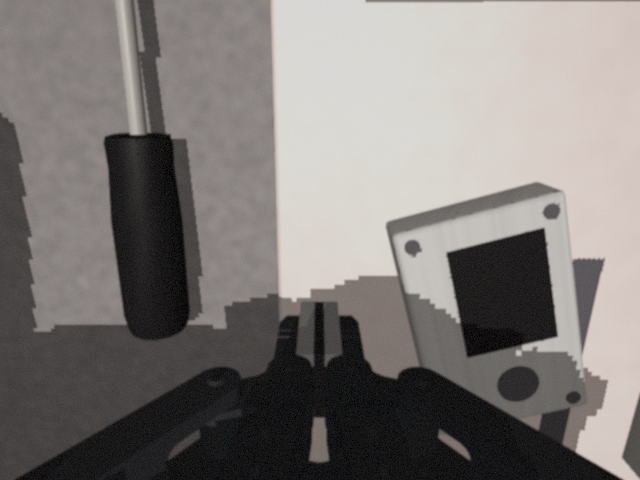

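Emit:
drive_tool([
  [[0.8,0.5,0,0,0,0,0],[0,0.8,0,0,0,0,0],[0,0.6,0,0,0,0,0],[0,0.6,0,0,0,0,0],[0,0.5,0,0,0,0,0]],
])

```text
clock: 1.5
tcp_pos: [0.4862, 0.0229, 0.0253]
orientation: [-0.5, -0.5, -0.5, 0.5]
wrist_force: [-6.6, 0.1, 10.8]
finger_gap: -0.0002
```

Emit:
drive_tool([
  [[0,0.5,0,0,0,0,0],[0,0.5,0,0,0,0,0],[0,0.5,0,0,0,0,0],[0,0.5,0,0,0,0,0],[0,0,0,0,0,0,0]],
])

```text
clock: 1.92
tcp_pos: [0.5074, 0.0228, 0.0254]
orientation: [0.501, 0.5, 0.5, -0.5]
wrist_force: [-2.1, -0.0, 6.1]
finger_gap: -0.0003
```

```bash
cat > look.py <<'E'
import sys
from h import *
import cv2
t=sys.argv[1]; np.set_printoptions(precision=4,suppress=True)
s=env.get_state();print(s["clock"],s["tcp_pos"],s["orientation"],s["wrist_force"])
for n in sys.argv[2:]:
    im=env.read_camera(n)[:,:,::-1]
    if n=="scene": im=cv2.resize(im[180:340,200:430],None,fx=3.4,fy=3.4,interpolation=cv2.INTER_CUBIC)
    if n=="side": im=cv2.resize(im[180:360,200:440],None,fx=3.3,fy=3.3,interpolation=cv2.INTER_CUBIC)
    cv2.imwrite(f"pics/{n}{t}.png",im)
E
python3 look.py 2 scene wrist
```

```text
1.9167 [0.5074 0.0228 0.0254] [ 0.5005  0.5003  0.4996 -0.4996] [-2.1116 -0.0006  6.1213]
```

View pics/scene2.png

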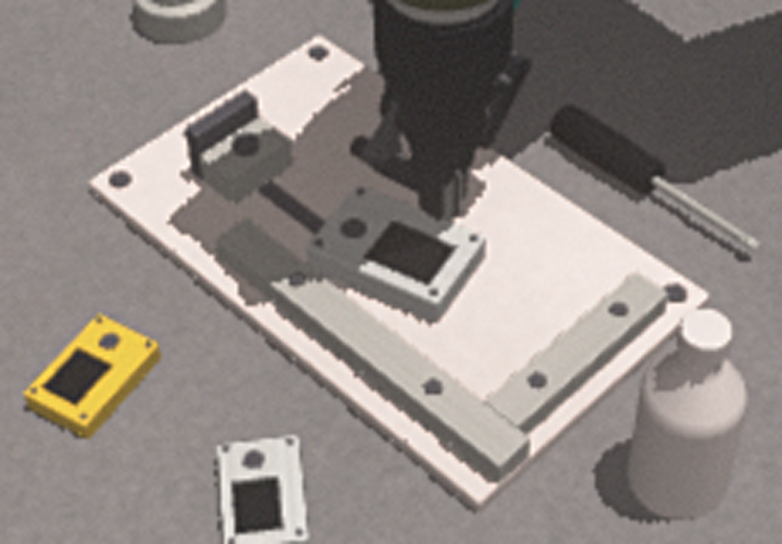

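View pics/wrist2.png

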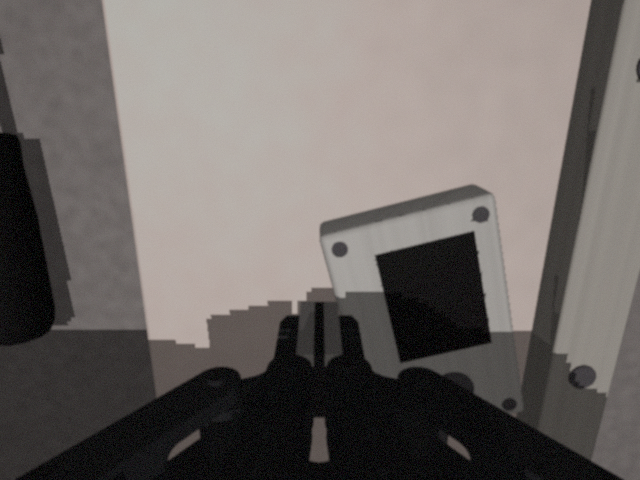

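There's a steady +6 to +10 N upward force at TCP z 0.025, so the shut tips are on the bed. They swing about 13 mm past the TCP. I'll raise the tool and keep pushing.

Emit:
drive_tool([
  [[-1.2,0,0,0,0,0,0],[0,0.4,0,0,0,0,0],[0,0.4,0,0,0,0,0],[0,0.4,0,0,0,0,0],[0,0,0,0,0,0,0]],
])

```text
clock: 2.43
tcp_pos: [0.5193, 0.0227, 0.036]
orientation: [0.5, 0.5, 0.5, -0.5]
wrist_force: [0.1, 0.2, 0.4]
finger_gap: -0.0001
```

```bash
python3 look.py 3 wrist
```

```text
2.4333 [0.5193 0.0227 0.036 ] [ 0.5004  0.5003  0.4996 -0.4997] [0.0506 0.1641 0.4319]
```

View pics/wrist3.png

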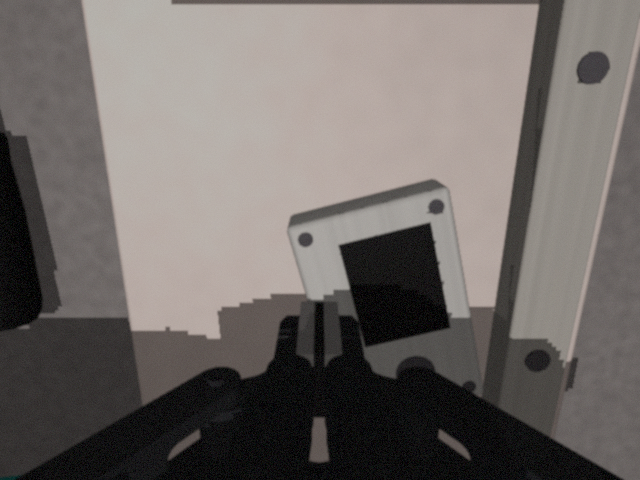

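```bash
python3 look.py 3 side scene
```

```text
2.4833 [0.5185 0.0228 0.0358] [ 0.5001  0.5     0.4999 -0.4999] [0.1354 0.2067 1.2022]
```

View pics/side3.png

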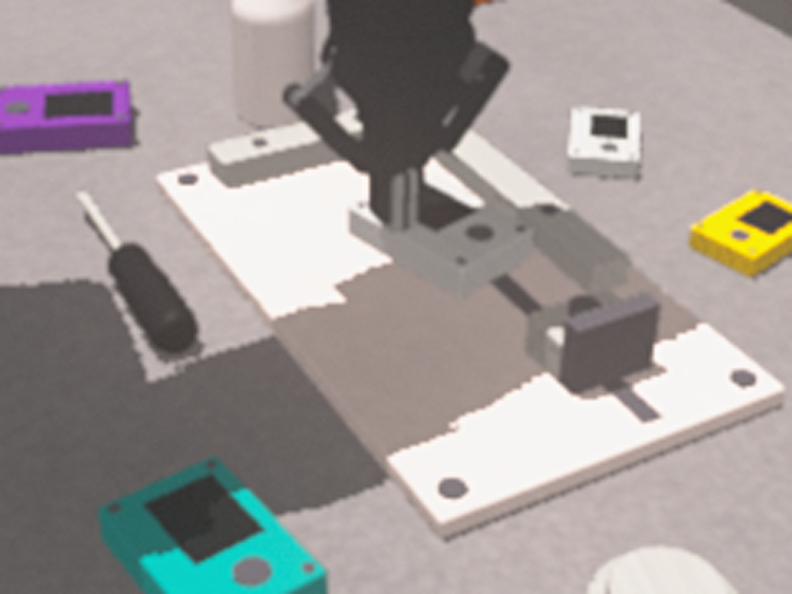

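View pics/scene3.png

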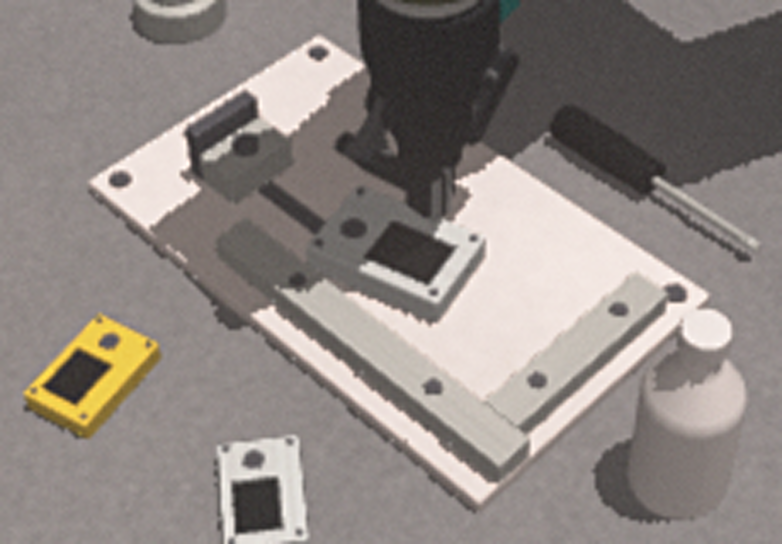

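```bash
python3 - <<'E'
from h import *
s=env.get_state()
def proj(n,p):
    m=env.camera_model(n);E=m["camera_from_world"];q=m["camera_matrix"]@(E[:3,:3]@p+E[:3,3]);return q[:2]/q[2]
p=s["tcp_pos"]
for dz in (0,-.013):
    a=proj("side",p+[0,0,dz]);b=proj("scene",p+[0,0,dz])
    print(dz,(a-[200,180])*3.3,(b-[200,180])*3.4)
# housing top corners seen in scene3 crop (485,240),(432,318)
F=np.load("F.npy")
g=lambda x,y:(200+x/3.4,180+y/3.4)
for q in [(486,238),(433,304),(312,240),(362,190)]: print(tofix(F,at(fray("scene",*g(*q)),.032)))
E
```

```text
0 [389.85252363 223.51640284] [428.80612893 208.54107159]
-0.013 [389.42262808 243.34726291] [428.88267184 223.27613935]
[-0.02618186  0.05876246]
[0.03201008 0.07164617]
[ 0.04670795 -0.01397027]
[-0.00246594 -0.02241169]
```

```bash
python3 - <<'E'
import cv2
im=cv2.imread("pics/scene3.png");a=cv2.resize(im[150:280,360:500],None,fx=2.8,fy=2.8)
im=cv2.imread("pics/scene2.png");c=cv2.resize(im[150:280,360:500],None,fx=2.8,fy=2.8)
im=cv2.imread("pics/side3.png");b=cv2.resize(im[150:290,330:470],None,fx=2.6,fy=2.6)
h=min(a.shape[0],b.shape[0])
d=cv2.hconcat([a[:h],c[:h]]);cv2.imwrite("pics/z3.png",d);cv2.imwrite("pics/z3b.png",b)
E
```

```text
(no output)
```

View pics/z3.png

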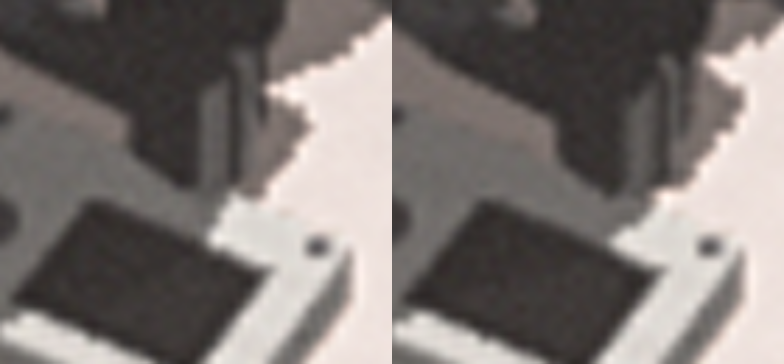

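View pics/z3b.png

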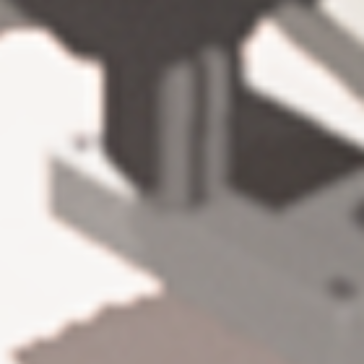

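The shut tips at TCP z 0.036 now sit just over the housing's top edge (side crop about (180,205)). So the tips do end at the TCP, and I raised too far. I'll back off, then lower on clear bed and watch the force.

Emit:
drive_tool([
  [[-0.8,0,0,0,0,0,0],[0,-2,0,0,0,0,0],[0,-2,0,0,0,0,0],[1.0,0,0,0,0,0,0],[0,0,0,0,0,0,0]],
])

```text
clock: 3.0
tcp_pos: [0.4761, 0.023, 0.0333]
orientation: [0.499, 0.5, 0.5, -0.5]
wrist_force: [-0.6, -0.4, 0.3]
finger_gap: -0.0003
```

Emit:
drive_tool([
  [[0.5,0,0,0,0,0,0],[0,0,0,0,0,0,0],[0.3,0,0,0,0,0,0],[0,0,0,0,0,0,0],[0,0,0,0,0,0,0]],
])

```text
clock: 3.42
tcp_pos: [0.4781, 0.0228, 0.0259]
orientation: [0.5, 0.5, 0.5, -0.5]
wrist_force: [-0.6, 0.1, 0.5]
finger_gap: -0.0
```

```bash
python3 look.py 4 side wrist
```

```text
3.4167 [0.4781 0.0228 0.0259] [ 0.5  0.5  0.5 -0.5] [-0.581   0.0957  0.5432]
```

View pics/side4.png

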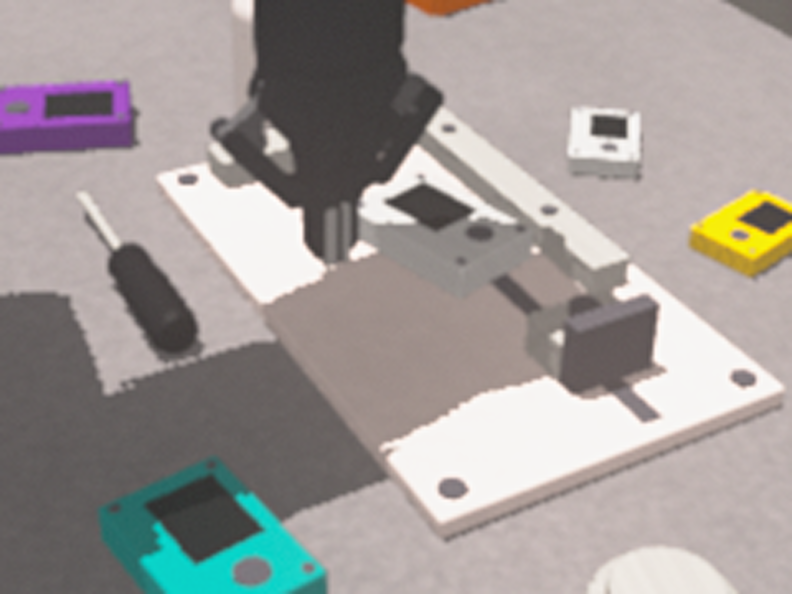

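View pics/wrist4.png

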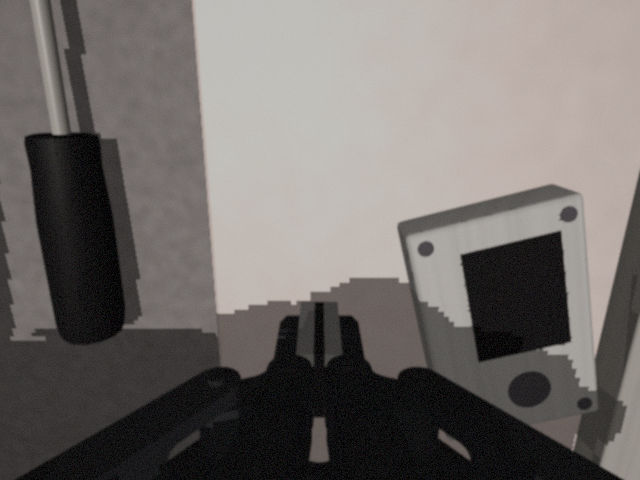

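Emit:
drive_tool([
  [[0.3,0,0,0,0,0,0],[0,0,0,0,0,0,0],[0.3,0,0,0,0,0,0],[0,0,0,0,0,0,0],[0,0,0,0,0,0,0]],
])

```text
clock: 3.93
tcp_pos: [0.4776, 0.0229, 0.0198]
orientation: [-0.5, -0.5, -0.5, 0.5]
wrist_force: [-0.1, 0.4, 0.0]
finger_gap: 0.0001
```

```bash
python3 - <<'E'
from h import *
import cv2
np.set_printoptions(precision=4,suppress=True)
print(env.get_state()["tcp_pos"],env.get_state()["wrist_force"])
im=cv2.imread("pics/wrist4.png")
cv2.imwrite("pics/w4c.png",cv2.resize(im[170:430,380:640],None,fx=2.3,fy=2.3,interpolation=cv2.INTER_CUBIC))
E
```

```text
[0.4776 0.0229 0.0198] [-0.0635  0.4244  0.0473]
```

View pics/w4c.png

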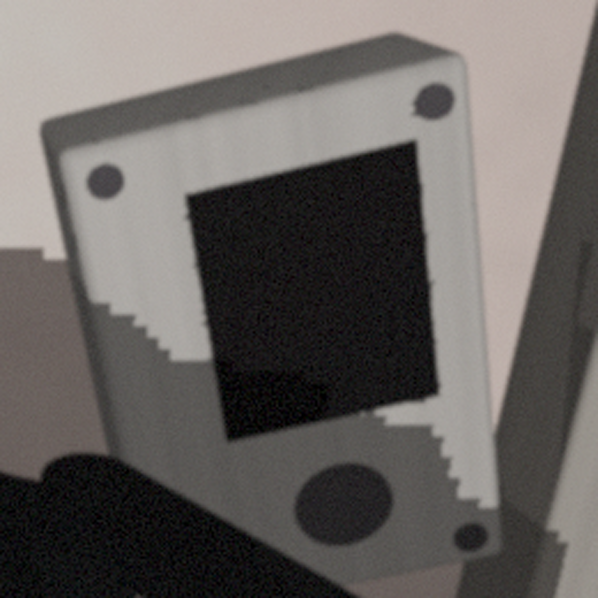

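```bash
python3 - <<'E'
from h import *
np.set_printoptions(precision=4,suppress=True)
s=env.get_state();s["tcp_pos"]=np.array([.4781,.0228,.0259]);s["orientation"]=[.5,.5,.5,-.5]
F=np.load("F.npy")
c=lambda x,y:(380+x/2.3,170+y/2.3)
P,r=fit([(-.03,.045),(.03,.045),(.03,-.045)],[at(wray(s,*c(*q)),.032) for q in [(62,150),(462,57),(500,550)]])
print(tofix(F,P[:2]),np.degrees(P[2]-F[2])%360,r*1000)
E
```

```text
[0.0106 0.0205] 14.674604424551035 [[-1.748   0.2218]
 [ 0.8652  1.4597]
 [ 0.8828 -1.6815]]
```

Emit:
drive_tool([
  [[0.3,0,-1.3,0,0,0,0],[0,0.5,0,0,0,0,0],[0,0.5,0,0,0,0,0],[0,0.5,0,0,0,0,0],[0,0.4,0,0,0,0,0]],
])

```text
clock: 4.35
tcp_pos: [0.4981, 0.0355, 0.0173]
orientation: [0.5, 0.5, 0.5, -0.5]
wrist_force: [-0.6, 0.5, -0.1]
finger_gap: -0.0
```

Emit:
drive_tool([
  [[0,0.4,0,0,0,0,0],[0,0.4,0,0,0,0,0],[0,0.4,0,0,0,0,0],[0,0.4,0,0,0,0,0],[0,0,0,0,0,0,0]],
])

```text
clock: 4.77
tcp_pos: [0.5139, 0.0357, 0.0171]
orientation: [0.5, 0.5, 0.5, -0.5]
wrist_force: [-0.3, 0.4, 0.6]
finger_gap: 0.0
```

```bash
python3 look.py 5 wrist
```

```text
4.7667 [0.5139 0.0357 0.0171] [ 0.5003  0.5002  0.4997 -0.4998] [-0.3482  0.3796  0.5627]
```

View pics/wrist5.png

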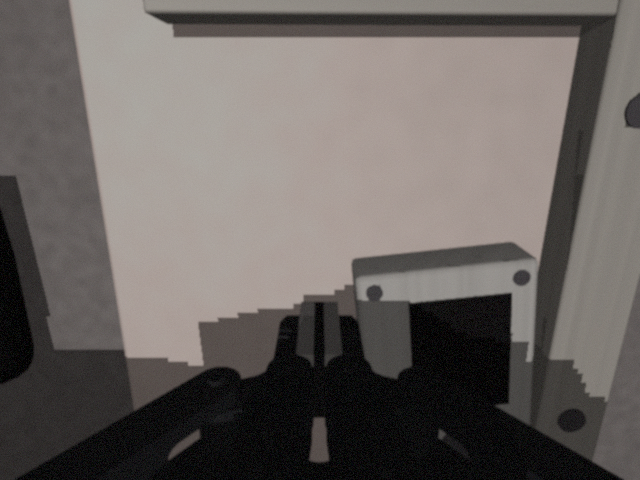

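Emit:
drive_tool([
  [[0,0.3,0,0,0,0,0],[0,0.3,0,0,0,0,0],[0,0.3,0,0,0,0,0],[0,0.3,0,0,0,0,0],[0,0,0,0,0,0,0]],
])

```text
clock: 5.23
tcp_pos: [0.5218, 0.036, 0.0165]
orientation: [0.499, 0.498, 0.502, -0.502]
wrist_force: [-9.0, 0.3, 5.8]
finger_gap: 0.0003
```

```bash
python3 look.py 6 wrist scene
```

```text
5.2333 [0.5218 0.036  0.0165] [ 0.4985  0.4985  0.5015 -0.5015] [-8.9739  0.341   5.8289]
```

View pics/wrist6.png

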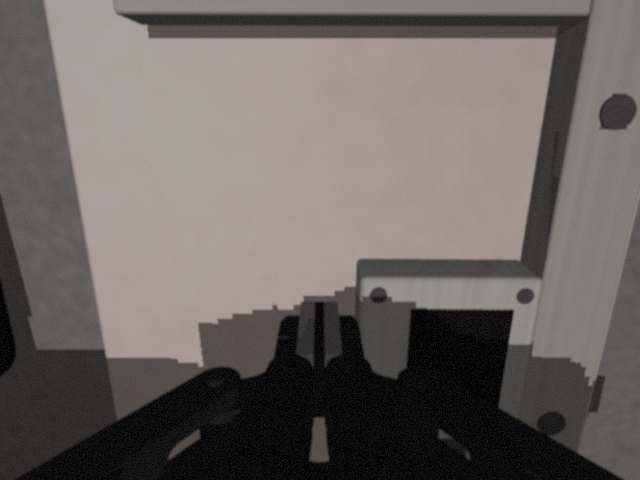

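View pics/scene6.png

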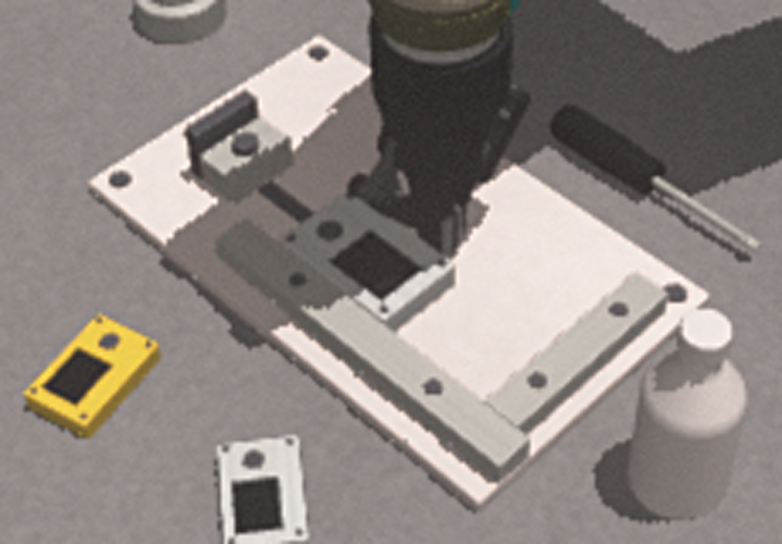

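Housing is now flush on the fence (9 N reaction, edges parallel in the picture). Next I back off, lift, and go round to its -y end.

Emit:
drive_tool([
  [[0,-1,0,0,0,0,0],[-3,-1,0,0,0,0,0],[-3.5,0,1,0,0,0,0],[0,2,3.5,0,0,0,0],[0,3.3,3.8,0,0,0,0]],
])

```text
clock: 5.75
tcp_pos: [0.5533, -0.041, 0.0852]
orientation: [0.502, 0.5, 0.499, -0.498]
wrist_force: [0.1, 0.9, 0.3]
finger_gap: 0.0
```

```bash
python3 look.py 7 wrist side
```

```text
5.75 [ 0.5533 -0.041   0.0852] [ 0.5022  0.5001  0.4992 -0.4985] [0.1186 0.862  0.311 ]
```

View pics/wrist7.png

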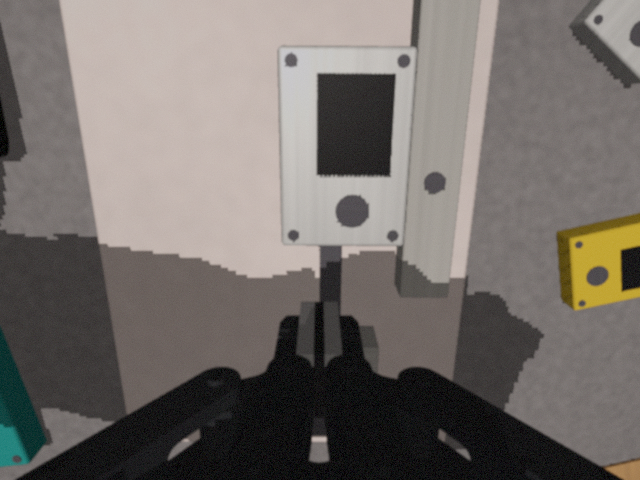

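View pics/side7.png

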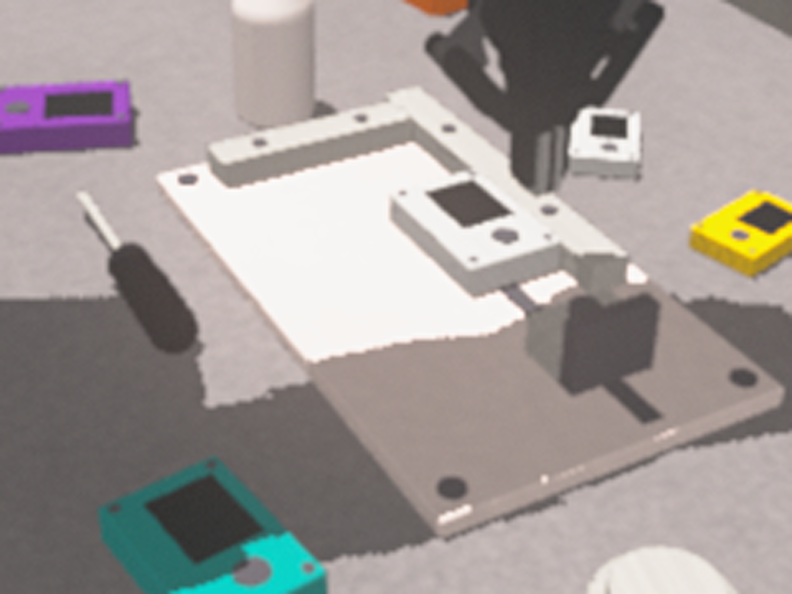

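```bash
python3 - <<'E'
from h import *
np.set_printoptions(precision=4,suppress=True)
s=env.get_state();F=np.load("F.npy");s["tcp_pos"]=np.array([.5533,-.041,.0852]);s["orientation"]=[.5022,.5001,.4992,-.4985]
for q,z in [((283,244),.032),((403,244),.032),((278,47),.032),((416,47),.032),((397,293),.03)]: print(tofix(F,at(wray(s,*q),z)))
print(env.get_state()["tcp_pos"],tofix(F,env.get_state()["tcp_pos"][:2]))
E
```

```text
[ 0.0008 -0.0307]
[ 0.0589 -0.0304]
[0.0004 0.0566]
[0.0584 0.057 ]
[ 0.0581 -0.0574]
[ 0.558  -0.0454  0.0837] [ 0.0234 -0.048 ]
```

Emit:
drive_tool([
  [[0,0.5,0.9,0,0,0,0],[2,0,0,0,0,0,0],[2,0,0,0,0,0,0],[2,0,0,0,0,0,0],[0.6,0,0,0,0,0,0]],
])

```text
clock: 6.27
tcp_pos: [0.5547, -0.049, 0.0131]
orientation: [0.499, 0.499, 0.502, -0.501]
wrist_force: [-1.5, 0.1, 0.1]
finger_gap: 0.0001
```

Emit:
drive_tool([
  [[0,0,-0.5,0,0,0,0],[0,0,-0.5,0,0,0,0],[0,0,-0.5,0,0,0,0],[0,0,-0.5,0,0,0,0],[0,0,-0.5,0,0,0,0]],
])

```text
clock: 6.68
tcp_pos: [0.558, -0.0242, 0.0172]
orientation: [0.501, 0.5, 0.499, -0.5]
wrist_force: [-1.2, -2.6, 1.0]
finger_gap: 0.0001
```

```bash
python3 look.py 8 wrist
```

```text
6.6833 [ 0.558  -0.0242  0.0172] [ 0.5008  0.5002  0.4994 -0.4996] [-1.1923 -2.6382  1.0405]
```

View pics/wrist8.png

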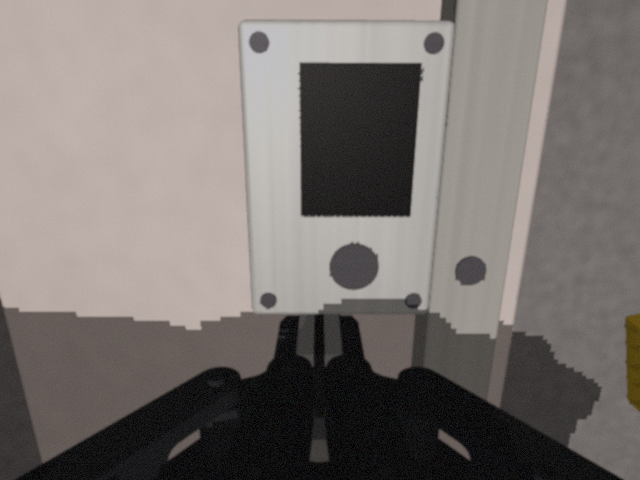

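Emit:
drive_tool([
  [[0,0,0.3,0,0,0,0],[0,0.8,0,0,0,0,0],[0,0,-0.7,0,0,0,0],[0,0,-0.6,0,0,0,0],[0,0,-0.6,0,0,0,0]],
])

```text
clock: 7.15
tcp_pos: [0.5657, -0.0085, 0.0163]
orientation: [0.5, 0.5, 0.5, -0.5]
wrist_force: [1.2, -2.6, 0.9]
finger_gap: -0.0002
```

Emit:
drive_tool([
  [[0,0,-0.6,0,0,0,0],[0,0,-0.6,0,0,0,0],[0,0,-0.6,0,0,0,0],[0,0,-0.6,0,0,0,0],[0,0,0,0,0,0,0]],
])

```text
clock: 7.57
tcp_pos: [0.5647, 0.017, 0.0159]
orientation: [0.5, 0.5, 0.501, -0.499]
wrist_force: [0.2, -0.4, -0.6]
finger_gap: -0.0
```

```bash
python3 look.py 9 wrist
```

```text
7.5667 [0.5647 0.017  0.0159] [ 0.5     0.4998  0.5007 -0.4995] [ 0.2469 -0.3724 -0.609 ]
```

View pics/wrist9.png

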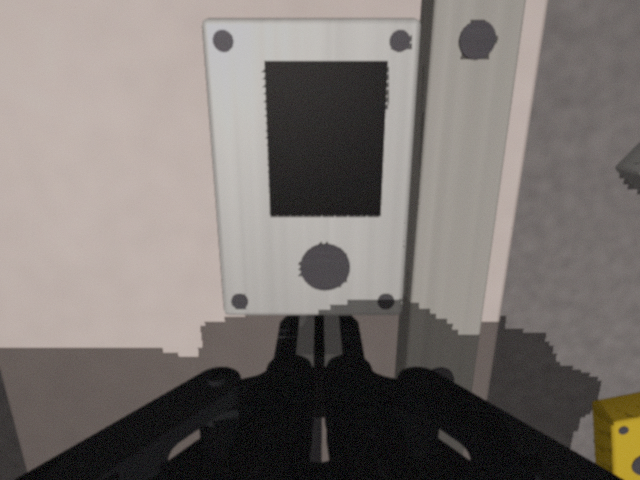

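The housing slides along squarely, with perhaps 2–3 mm open at the fence. I'll continue to the stop, then re-press against the fence.

Emit:
drive_tool([
  [[0,0,-0.6,0,0,0,0],[0,0,-0.6,0,0,0,0],[0,0,-0.5,0,0,0,0],[0,0,-0.4,0,0,0,0],[0,0,0,0,0,0,0]],
])

```text
clock: 8.03
tcp_pos: [0.5647, 0.0368, 0.0159]
orientation: [-0.5, -0.5, -0.5, 0.5]
wrist_force: [-0.6, -1.7, -0.8]
finger_gap: -0.0001
```

```bash
python3 look.py 10 wrist scene
```

```text
8.0333 [0.5647 0.0368 0.0159] [-0.5002 -0.4995 -0.5001  0.5002] [-0.6347 -1.7306 -0.807 ]
```

View pics/scene10.png

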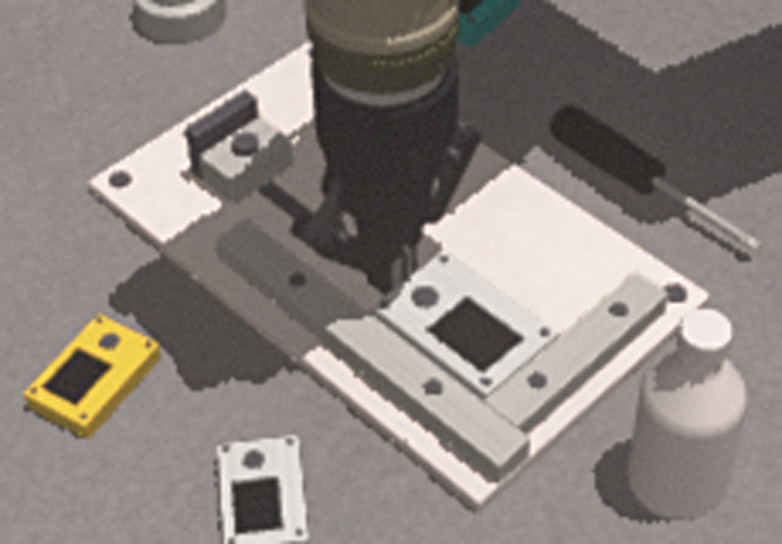

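View pics/wrist10.png

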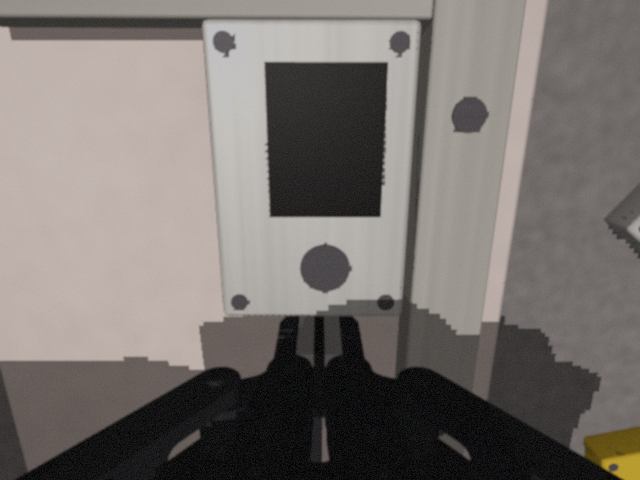

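Housing is at the stop with a slight gap at the fence. I'll press +y 4 mm and read the force.

Emit:
drive_tool([
  [[0,0,-0.2,0,0,0,0],[0,0,-0.2,0,0,0,0],[0,0,0,0,0,0,0],[0,0,0,0,0,0,0],[0,0,0,0,0,0,0]],
])

```text
clock: 8.55
tcp_pos: [0.5647, 0.037, 0.016]
orientation: [-0.501, -0.499, -0.498, 0.503]
wrist_force: [-1.8, -12.3, 0.2]
finger_gap: 0.0003
```

Pressed at the stop with 12 N. Now I go round at low height to the robot side and press +x at mid-length.

Emit:
drive_tool([
  [[0,0,1.2,0,0,0,0],[0,-2,0.3,0,0,0,0],[0,-3,0,0,0,0,0],[0,-3,0,0,0,0,0],[0,0,0,0,0,0,0]],
])

```text
clock: 8.97
tcp_pos: [0.4769, 0.0262, 0.0145]
orientation: [0.497, 0.498, 0.503, -0.502]
wrist_force: [-1.3, -1.0, 0.4]
finger_gap: -0.0002
```

Emit:
drive_tool([
  [[0,0,-2.5,0,0,0,0],[0,0,-2.5,0,0,0,0],[0,0,-2.0,0,0,0,0],[0,1,0,0,0,0,0],[0,1,0,0,0,0,0]],
])

```text
clock: 9.38
tcp_pos: [0.5055, 0.0963, 0.0163]
orientation: [0.5, 0.5, 0.501, -0.499]
wrist_force: [0.1, 0.8, 0.5]
finger_gap: -0.0003
```

Emit:
drive_tool([
  [[0,0.5,0.3,0,0,0,0],[0,0.5,0,0,0,0,0],[0,0.4,0,0,0,0,0],[0,0.4,0,0,0,0,0],[0,0,0,0,0,0,0]],
])

```text
clock: 9.8
tcp_pos: [0.5219, 0.0916, 0.0155]
orientation: [-0.499, -0.499, -0.5, 0.501]
wrist_force: [-2.7, -0.9, 2.0]
finger_gap: -0.0001
```

```bash
python3 look.py 11 scene
```

```text
9.8 [0.5219 0.0916 0.0155] [-0.499  -0.4993 -0.5004  0.5013] [-2.7081 -0.8503  1.9915]
```

View pics/scene11.png

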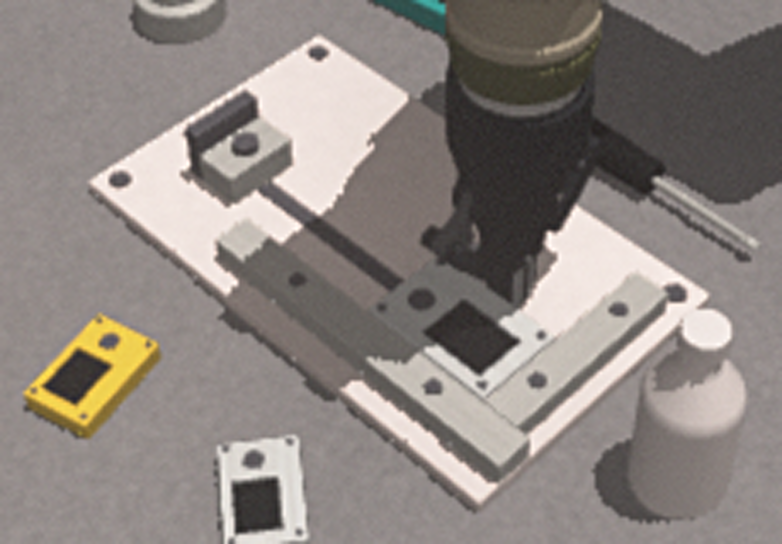

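Emit:
drive_tool([
  [[0,0.3,0,0,0,0,0],[0,0.3,0,0,0,0,0],[0,0,0,0,0,0,0],[0,0,0,0,0,0,0],[0,0,0,0,0,0,0]],
])

```text
clock: 10.27
tcp_pos: [0.522, 0.0918, 0.0149]
orientation: [-0.497, -0.497, -0.503, 0.503]
wrist_force: [-16.4, -3.3, 11.8]
finger_gap: 0.0001
```

Emit:
drive_tool([
  [[0,-1.5,0,0,0,0,0],[-1,-1.5,0,0,0,0,0],[-3.5,0,0,0,0,0,0],[-3,0,3,0,0,0,0],[-0.5,1,4,0,0,0,0]],
])

```text
clock: 10.68
tcp_pos: [0.5107, 0.0243, 0.1002]
orientation: [0.503, 0.5, 0.5, -0.497]
wrist_force: [1.2, -0.1, 0.1]
finger_gap: 0.0
```

Emit:
drive_tool([
  [[0,1,4,0,0,0,0],[0,1,4,0,0,0,0],[0,1,4,0,0,0,0],[0,1.5,4,0,0,0,0],[0,0,2,0,0,0,0]],
])

```text
clock: 11.1
tcp_pos: [0.557, -0.1614, 0.0961]
orientation: [0.501, 0.501, 0.497, -0.5]
wrist_force: [0.6, -0.1, 0.3]
finger_gap: 0.0001
```

```bash
python3 look.py 12 wrist scene
```

```text
11.1 [ 0.557  -0.1614  0.0961] [ 0.5012  0.5014  0.4972 -0.5002] [ 0.6389 -0.1256  0.3352]
```

View pics/scene12.png

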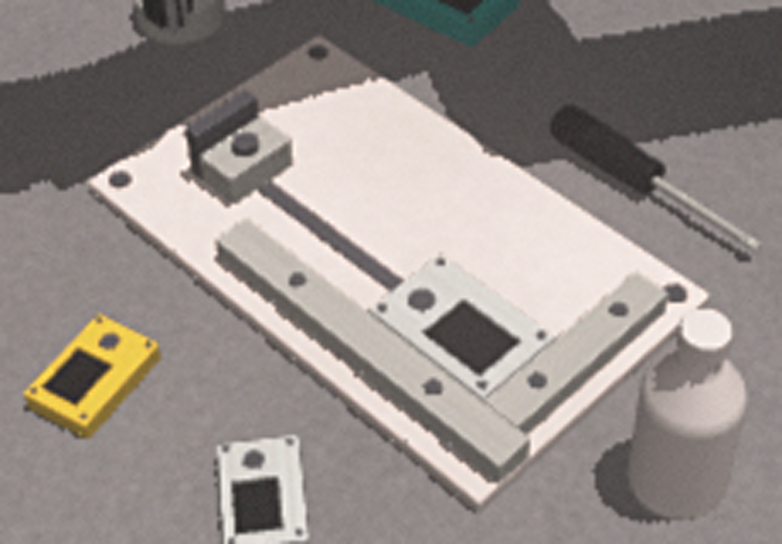

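View pics/wrist12.png

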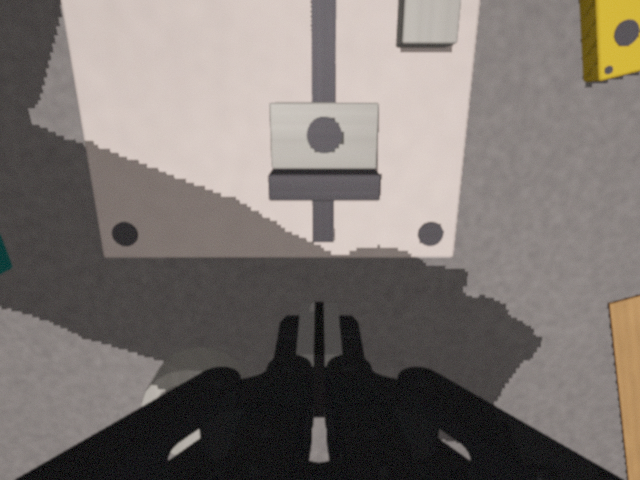

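Housing sits in the corner. The jaw is straight ahead of the tips, centred within about 2 mm. I'll lower behind it.

Emit:
drive_tool([
  [[2,0.1,0,0,0,0,0],[2,0,0,0,0,0,0],[2,0,0,0,0,0,0],[0.8,0,0,0,0,0,0],[0,0,0,0,0,0,0]],
])

```text
clock: 11.62
tcp_pos: [0.5529, -0.1546, 0.0254]
orientation: [0.499, 0.499, 0.502, -0.5]
wrist_force: [0.1, 0.3, -0.6]
finger_gap: 0.0001
```

Emit:
drive_tool([
  [[0,0,-0.8,0,0,0,0],[0,0,-0.8,0,0,0,0],[0,0,-0.8,0,0,0,0],[0,0,-0.8,0,0,0,0],[0,0,-0.8,0,0,0,0]],
])

```text
clock: 12.03
tcp_pos: [0.5558, -0.1157, 0.0288]
orientation: [0.501, 0.5, 0.499, -0.5]
wrist_force: [0.8, -3.1, 1.8]
finger_gap: -0.0002
```

Emit:
drive_tool([
  [[0,0.1,-1,0,0,0,0],[0,0.1,-1,0,0,0,0],[0,0,-1,0,0,0,0],[0,0,-1,0,0,0,0],[0,0,-1,0,0,0,0]],
])

```text
clock: 12.45
tcp_pos: [0.557, -0.0651, 0.0277]
orientation: [0.5, 0.5, 0.5, -0.5]
wrist_force: [0.5, -4.1, 2.2]
finger_gap: 0.0003
```

Emit:
drive_tool([
  [[0,0,-1,0,0,0,0],[0,0,-1,0,0,0,0],[0,0,-1,0,0,0,0],[0,0,-0.8,0,0,0,0],[0,0,-0.5,0,0,0,0]],
])

```text
clock: 12.87
tcp_pos: [0.5568, -0.0218, 0.0275]
orientation: [0.5, 0.5, 0.5, -0.5]
wrist_force: [2.3, -3.2, 1.4]
finger_gap: -0.0001
```

```bash
python3 look.py 13 wrist
```

```text
12.8667 [ 0.5568 -0.0218  0.0275] [ 0.5002  0.4999  0.5002 -0.4997] [ 2.2912 -3.1929  1.3687]
```

View pics/wrist13.png

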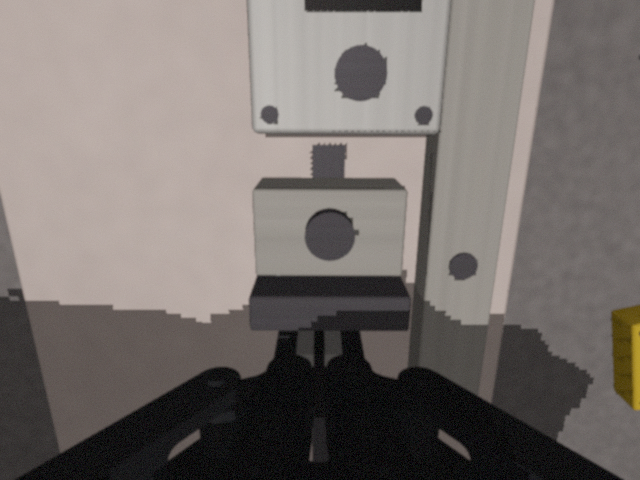

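About 16 mm gap is left to the housing.

Emit:
drive_tool([
  [[0,0,-0.4,0,0,0,0],[0,0,-0.4,0,0,0,0],[0,0,-0.4,0,0,0,0],[0,0,-0.3,0,0,0,0],[0,0,0,0,0,0,0]],
])

```text
clock: 13.33
tcp_pos: [0.5564, -0.0074, 0.0273]
orientation: [0.5, 0.5, 0.5, -0.5]
wrist_force: [-0.2, 0.5, -0.1]
finger_gap: 0.0002
```

Emit:
drive_tool([
  [[0,0,-0.2,0,0,0,0],[0,0,-0.2,0,0,0,0],[0,0,-0.1,0,0,0,0],[0,0,0,0,0,0,0],[0,0,0,0,0,0,0]],
])

```text
clock: 13.75
tcp_pos: [0.5564, -0.005, 0.0273]
orientation: [-0.5, -0.499, -0.499, 0.502]
wrist_force: [-0.8, -8.2, -0.6]
finger_gap: 0.0004
```

```bash
python3 look.py 14 wrist
```

```text
13.75 [ 0.5564 -0.005   0.0273] [-0.5003 -0.4992 -0.4989  0.5016] [-0.8253 -8.2131 -0.5565]
```

View pics/wrist14.png

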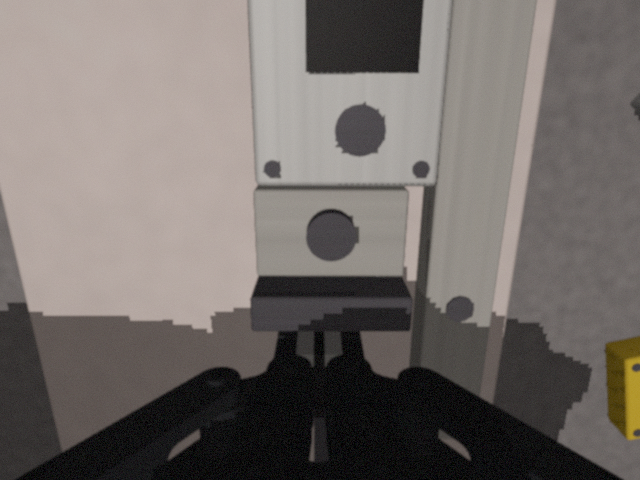

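Jaw is on the housing at the predicted position, with 8 N. I'll press slightly more, then back straight off and lift.

Emit:
drive_tool([
  [[0,0,-0.3,0,0,0,0],[0,0,0,0,0,0,0],[0,0,0,0,0,0,0],[0,0,0,0,0,0,0],[0,0,0,0,0,0,0]],
])

```text
clock: 14.22
tcp_pos: [0.5563, -0.005, 0.0274]
orientation: [-0.501, -0.498, -0.497, 0.504]
wrist_force: [-2.5, -19.0, -0.8]
finger_gap: -0.0002
```

Emit:
drive_tool([
  [[0,0,1,0,0,0,0],[0,0,2,0,0,0,0],[0,0,2,0,0,0,0],[-1.5,0,1,0,0,0,0],[-3,0,0,0,0,0,0]],
])

```text
clock: 14.63
tcp_pos: [0.5537, -0.0609, 0.0694]
orientation: [0.497, 0.499, 0.502, -0.502]
wrist_force: [0.5, 0.2, -0.6]
finger_gap: -0.0001
```

Emit:
drive_tool([
  [[-4,0,0,0,0,0,0],[-4,0,0,0,0,0,0],[-4,0,0,0,0,0,0],[-3,0,0,0,0,0,0],[0,0,0,0,0,0,0]],
])

```text
clock: 15.05
tcp_pos: [0.5599, -0.0603, 0.2299]
orientation: [0.503, 0.502, 0.497, -0.497]
wrist_force: [1.0, -0.3, 0.5]
finger_gap: 0.0004
```

```bash
python3 look.py 15 wrist scene side
```

```text
15.05 [ 0.5599 -0.0603  0.2299] [ 0.5033  0.5024  0.4969 -0.4974] [ 1.0273 -0.2562  0.4751]
```

View pics/wrist15.png

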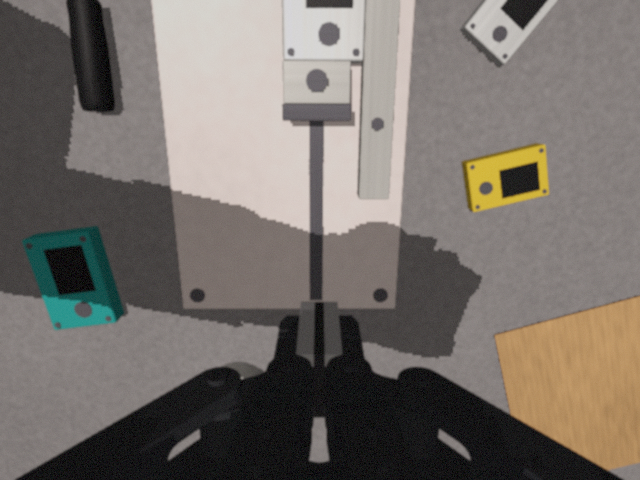

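View pics/scene15.png

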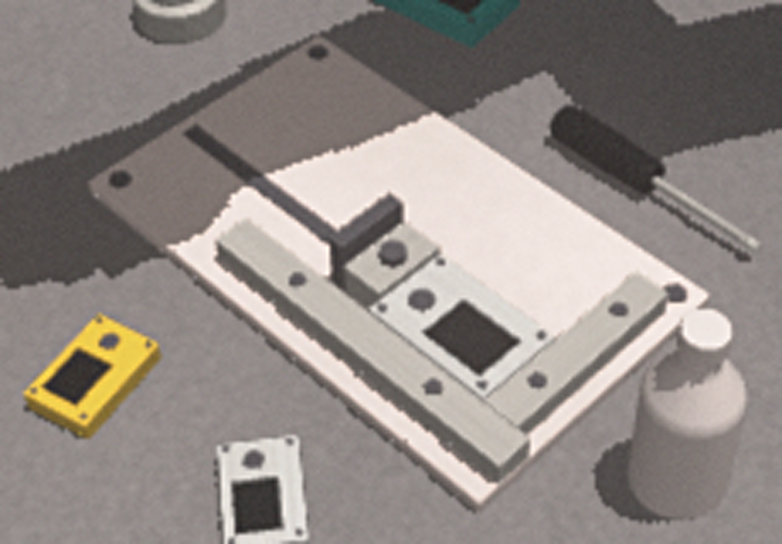

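It looks seated and clamped. For a last gap check I bring the wrist camera straight above the fence edge.

Emit:
drive_tool([
  [[0,1,-2.5,0,0,0,0],[0,1,-2.5,0,0,0,0],[0,1,-2.5,0,0,0,0],[0,0,0,0,0,0,0],[0,0,0,0,0,0,0]],
])

```text
clock: 15.62
tcp_pos: [0.5857, 0.0164, 0.2199]
orientation: [0.499, 0.498, 0.502, -0.5]
wrist_force: [-0.1, 0.1, 0.5]
finger_gap: 0.0003
```

```bash
python3 look.py 16 wrist; python3 - <<'E'
import cv2
im=cv2.imread("pics/wrist16.png")
cv2.imwrite("pics/w16c.png",cv2.resize(im[0:230,200:420],None,fx=2.6,fy=2.6,interpolation=cv2.INTER_CUBIC))
E
```

```text
15.6167 [0.5857 0.0164 0.2199] [ 0.4994  0.4985  0.5019 -0.5002] [-0.0668  0.0692  0.5035]
```

View pics/w16c.png

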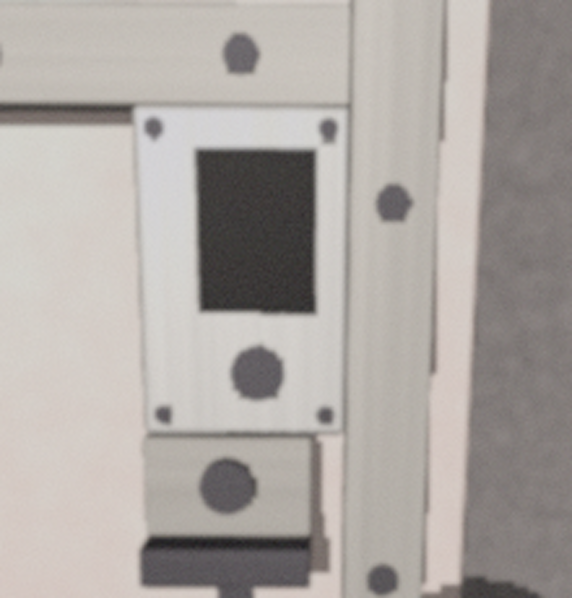

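From overhead, the housing-fence seam is at most about 4 px (about 1 mm), with no visible gap at the stop or jaw, and the edges are parallel. Handing in.

```bash
python3 - <<'E'
from workcell import env
print(env.hand_in()); print(env.get_state()["clock"])
E
```

```text
the job is handed in; nothing more can be done
None
the job is handed in; nothing more can be done
```

I pushed the white housing with shut fingertips to the fence, along it to the end stop, and once more against the fence. Then I pushed the jaw up against it, backed away, and handed in at about 15.6 s; no verdict was reported.

**Last checks:**
- **Fence and stop:** in the overhead picture the housing lies square, with at most about 1 mm at the fence and no visible gap at the stop. Pressing gave about 16 N at the fence and 12 N at the stop, with no further movement.
- **Jaw:** it stopped at 19 N with the tool where a joint value of about 0.145 should put it. No gap to the housing shows.
- **Robot:** the arm was in free air at the end, with about 0.5 N at the wrist.
- **Bottle, screwdriver and cup:** they look unmoved in the scene picture. I did not measure their final positions.

**What went wrong or disagreed:**
- **First push:** it gave 6 to 11 N of unexplained upward force. I took this for the tips touching the bed and raised the tool too far, so the tips passed over the housing's edge. I backed off, lowered the tool and pushed again, and it did not recur.
- **Camera fits:** the fits of the bed from the two cameras differ by about 5 mm along y, so I relied on contact force for the final seating.

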